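Collect the finished coat hooks from the belt printer's catch tray

ROBOT

A 7-joint arm with a two-finger parallel gripper is mounted at the origin on the work surface. World frame = base frame: x ahead of the robot, y to its left, z up, the work surface at z = 0. Lengths are in m, angles in rad, forces in N, time in s.
With the tool pointing down it reaches from about 0.35 to 0.775 m from the base axis. Payload 3.1 kg.
Tool frame: the origin (TCP) lies on the centre line of the jaws, within the pads' length; the fingertips stand 8 mm ahead of it and the grasp point (between the pads) lies 11 mm behind it (tcp_to_tips is the distance from the TCP to the fingertips, in m); z points along the fingers, y is the line along which they close (so a half turn about z gives the same grasp; the last joint's range is limited). The gripper opens to 85 mm and grips with 20 to 120 N. Pads are 22 mm wide; open, the fingers measure 114 mm over their backs; the gripper's body (76 mm by 85 mm) begins 54 mm behind the grasp point. The pads swing forward as they close: fully open they stand 13 mm farther back than shut.
Start: joints at [-1.219, 0.311, 0.014, 1.512, -0.004, 1.319, -0.027], TCP at [0.211, 0.508, 0.239] pointing down, gripper open.
Joint ranges: [-2.7, 2.7], [-0.3, 1.91], [-1.27, 1.3], [0.12, 2.57], [-1.44, 4.58], [0.2, 2.03], [-3.05, 3.05]. Speed limits (rad/s): [2.79, 2.79, 3.14, 3.14, 3.14, 3.14, 3.14].

INTERFACE

Orientations are given as a unit quaternion [x, y, z, w].
In Python, from rig import * gives the robot as it stands. The module is installed in compiled form; this text tells all that it offers.
- The arm moves only by the tool step_arm, never from a script. Its argument "series" is a list of rows, each a list of 3 entries, a list of its own where there are three numbers: the opening, from 0 (shut) to 1 (fully open), then the shift along the tool's x, y, z normalised to -1 to 1, where 1 is 150 mm, then the turn, a rotation vector about the tool's x, y, z normalised to -1 to 1, where 1 is 180 degrees. A call has 1 to 8 rows; each row is the pose to reach, as a shift and turn from the pose commanded when the call began, along the tool's axes at that moment, turning the shorter way round; what a row does not reach only later rows make up. A row lasts 1/10 s, in which the tool goes at most 50 mm and 8.59 degrees, less where a joint would pass 70% of its speed; a pose out of reach is approached as far as the arm can. A call with a number of a shift or a turn outside -1 to 1 is refused whole. A call with a gripper value outside its range is refused whole. The fingers move at their own pace and stop on an object; the grip force is fixed at half the most. Time passes only in rows, so rows that repeat a pose let the fingers close. It gives the time, the measured TCP pose, the force, the opening and the grip force at its end, in the units of the state.
- read_state(): the state, without advancing time (a new reading comes with each control period).
- grab_frame(name): name is "side" or "top"; returns a dict with "color" (400x640x3 uint8, red, green, blue), "range_z" (400x640 float32, m along the optical axis (not along the pixel's ray), 0 where there is no reading), "fx", "fy", "cx", "cy" (pixels), "rvec" (rotation vector, rad) and "tvec" (3), from world to camera coordinates, as OpenCV has them. Camera axes: x right, y down, z forward; pixel columns grow to the right and rows downward; lengths in m; the calibration is good to about 2 mm. A picture is of the moment at which its call begins.
- job_done(): hands the job in; it is judged then, once.
The state is a dict: "t": time; "q": joint angles; "joint_velocities": joint speeds; "joint_efforts": joint torques, N m; "tcp_pos": TCP position; "ee_rot": TCP orientation; "wrist_force": force on the tool from outside, world axes, zero at the start; "wrist_torque": the same for the moment, N m; "gripper_width": finger opening in m; "finger_force": force on a finger pad.
Only numpy, scipy, OpenCV 4.12 (cv2) and the standard library are available. Lean on these libraries where they do the work, as an engineer would, in place of code of your own. Each camera call takes 0.05 s, during which the arm holds its last target. There are 200 camera calls.

TASK

Collect the two finished coat hooks from the printer's catch tray and stand them in the grey tote, each with its back plate flat on the tote floor. Leave the failed print (a bare back plate without a hook) in the tray, the tote standing on the table, the screw box upright in the tote, and the mug and torch where they are.

Things in the scene. Friction and masses are not known exactly. Their poses are not given: they have to be found in the camera images.
- hook_a: finished coat hook, white plastic, lying in the catch tray: flat back plate 110 (x) x 36 x 8 mm with a flat-sided L-shaped hook 18 mm thick (y) on it: a stem at its centre, 26 mm along x, 54 mm high over the underside, its top 14 mm reaching on as a lip to x = +51 mm. Origin: centre of the plate's underside, z up. Grip the stem's sides (along y) from above, fingers over the plate. 85-170 g.
- hook_b: second finished coat hook, the same as hook_a in every size.
- stub: failed print left in the same tray, same white plastic: only the 110 x 36 x 8 mm back plate with a 6 mm high stump of the stem (14 mm high in all). Origin: centre of the underside, x along the plate, z up.
- printer: belt printer, fixed. Origin: underside centre of its dark steel catch tray; tray 320 (x) x 190 (y) x 35 mm high outside, walls and floor 5 mm. The belt bed (240 mm wide, 95 mm high) begins 109 mm from the origin to the printer's +y and runs that way; its gantry (240 mm wide, 370 mm high) stands 400 to 630 mm that way, a 90 mm high controller box beside it.
- tote: grey plastic tote standing loose on the table, 280 (x) x 200 (y) x 80 mm high outside, walls and floor 4 mm thick, open above, 0.8 kg. Origin: centre of its underside. The half towards its -x is empty; the screw box stands in the end towards its +x.
- screw_box: cardboard box of screws, 50 x 80 x 45 mm, standing in the tote at the end towards the tote's +x. Origin: centre of its underside.
- mug: white mug, 80 mm across, 90 mm high, towards the far edge. Origin at its underside.
- torch: black torch standing on its head, 52 mm across, 150 mm high, right side. Origin at its underside.
There are look-alikes about, which are no part of the job. What is shaped like the hook_a but green, red or yellow is not meant.

How it is judged:
By the outcome, as a careful person would: the job done as asked, in the order asked, and still so for the second after the job is handed in, with the robot touching nothing.
It also fails if it takes over 58 s, if anything falls off the work surface, if the arm or the gripper's body presses on something with over 40 N, if the wrist force passes 120 N, or if a joint passes its speed limit or range.

## Working session

There is one attempt and no reset: what is moved stays moved. The work goes in short steps, Python scripts to look and compute and a tool call to move; the robot and the scene stay as the last step left them, time stands still between calls to the robot, and variables do not carry over. Pictures are saved under pics/ and viewed, at most 10 in all, crops included, and the job is handed in when it is done.

Besides the shell and the picture viewer there is one more tool, called after "Emit:" as name([rows], argument=value, ...), one row to a line, values as JSON. step_arm: Moves the arm, as the interface text tells. Its arguments: {"type":"object","properties":{"series":{"type":"array"}},"required":["series"]}

```bash
mkdir -p pics
python3 - <<'E'
from rig import *
import numpy as np,cv2
for n in("top","side"):
    f=grab_frame(n); np.savez(f"{n}0.npz",**f); cv2.imwrite(f"pics/{n}0.png",f["color"][:,:,::-1])
    print(n,f["fx"],f["cx"],f["cy"],f["rvec"],f["tvec"])
s=read_state();print(s)
E
```

```text
top 510.77794962937946 317.45302483716375 200.630036542706 [ 2.14230506 -2.15914057  0.18412274] [-0.12146391  0.55679075  1.4372736 ]
side 408.49620330261956 324.6593086768435 199.38250388271206 [ 2.03879085 -0.69948836  0.40698325] [-0.51222447  0.16107212  0.7668204 ]
{'t': 0.1, 'q': array([-1.21866235,  0.31162965,  0.01397693,  1.51292161, -0.00441586,
        1.31919898, -0.02720647]), 'joint_velocities': array([-3.25837585e-06, -2.28167538e-03,  4.88255563e-04, -3.36445616e-03,
       -4.78238539e-04, -2.55423217e-04, -1.80608985e-04]), 'joint_efforts': array([ 3.72115601e-04, -3.80857265e+01,  1.46614574e-01, -2.31243789e+01,
        1.24389434e-02,  8.09331512e-03,  4.23085737e-05]), 'tcp_pos': array([0.21077805, 0.50730719, 0.23832839]), 'ee_rot': array([ 1.95606879e-01,  9.80681813e-01, -1.04899568e-03, -1.74198549e-04]), 'wrist_force': array([-0.27288034,  0.37585143,  0.05006469]), 'wrist_torque': array([ 0.05363519, -0.03037426, -0.05284866]), 'finger_force': 0.0, 'gripper_width': 0.0851640424621399}
```

View pics/top0.png

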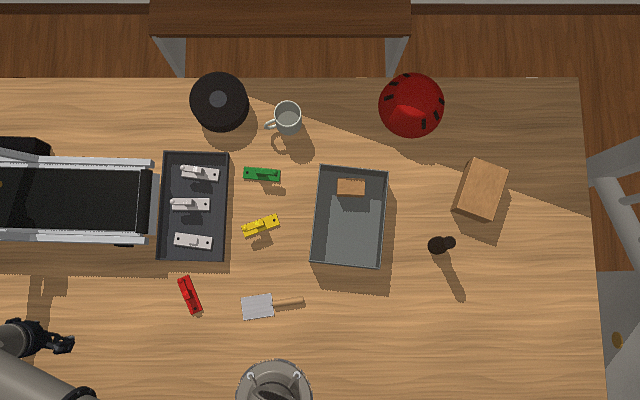

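View pics/side0.png

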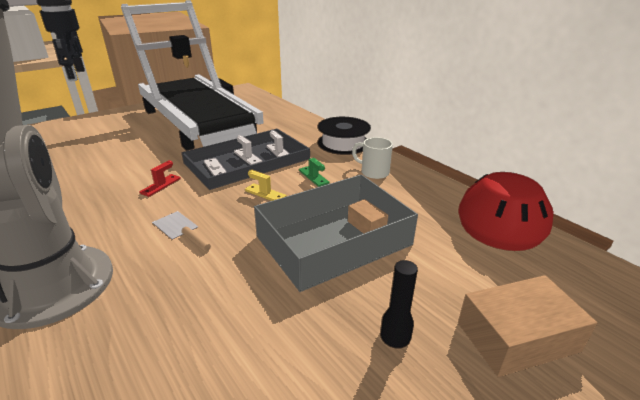

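The top view shows three white parts in the tray at (199,172), (190,204) and (193,241). The tote is at (349,216) with the screw box at (351,187) in it. The mug is at (287,117) and the torch at (440,244).
Possible mix-ups: the stub (193,241; flat in the side view at (215,165)), green hook (262,174), yellow hook (261,225) and red hook (190,295). I choose the white parts at (199,172) and (190,204), and check them in a crop and by height.

```bash
cat > h.py <<'E'
import numpy as np,cv2
def cloud(f):
    v,u=np.mgrid[0:400,0:640]; z=f["range_z"]
    c=np.stack([(u-f["cx"])/f["fx"]*z,(v-f["cy"])/f["fy"]*z,z],-1)
    R=cv2.Rodrigues(np.array(f["rvec"]))[0]
    return (c-np.array(f["tvec"]))@R
def rect(p):
    (c,s,a)=cv2.minAreaRect(p[:,:2].astype(np.float32)*1000); return np.round(c,1),np.round(s,1),round(a,1)
E
python3 - <<'E'
from h import *
f=np.load("top0.npz");W=cloud(f);rgb=f["color"].astype(int)
cv2.imwrite("pics/crop1.png",cv2.resize(f["color"][145:270,150:235,::-1],None,fx=4.7,fy=4.7,interpolation=cv2.INTER_CUBIC))
m=np.zeros((400,640),bool);m[150:264,156:231]=1
white=m&(rgb.min(-1)>130)
n,l,st,ce=cv2.connectedComponentsWithStats(white.astype(np.uint8))
for i in range(1,n):
    if st[i,4]<60: continue
    p=W[l==i]; print("part",ce[i].round(),st[i,4],"zmax %.3f med %.3f"%(p[:,2].max(),np.median(p[:,2])))
    for lo,hi in((.008,.022),(.045,.075)):
        q=p[(p[:,2]>lo)&(p[:,2]<hi)]
        if len(q)>8: print(lo,len(q),rect(q),q[:,2].mean().round(4))
def reg(name,r0,r1,c0,c1,lo,hi):
    p=W[r0:r1,c0:c1].reshape(-1,3);p=p[(p[:,2]>lo)&(p[:,2]<hi)];print(name,len(p),rect(p),np.median(p[:,2]).round(4))
reg("tray rim",148,266,152,232,.03,.042)
reg("tote rim",160,275,303,395,.073,.086)
reg("tote floor",160,275,303,395,.0,.012)
reg("box",175,200,333,370,.042,.056)
reg("mug",95,135,270,305,.08,.1)
reg("torch",225,260,420,460,.12,.16)
reg("green",160,185,240,285,.04,.07);reg("yellow",210,240,238,285,.04,.07)
print("table",W[330,200],W[290,400],"far",W[195,100])
E
```

```text
part [199. 171.] 317 zmax 1.507 med 0.017
0.008 192 (array([647.9, 221.1]), array([107.6,  35.1]), 82.0) 0.0146
0.045 113 (array([651. , 240.2]), array([61.6, 17.5]), 81.3) 0.0612
part [192. 202.] 270 zmax 1.507 med 0.018
0.008 150 (array([554.3, 247.7]), array([105.9,  34.1]), 89.4) 0.0145
0.045 115 (array([556. , 265.6]), array([59.1, 16.1]), 89.0) 0.0609
part [179. 207.] 71 zmax 1.507 med 0.015
0.008 67 (array([543.8, 278.7]), array([46.1, 12.6]), 89.0) 0.015
part [192. 240.] 406 zmax 1.507 med 0.015
0.008 371 (array([446.4, 237.7]), array([108.3,  34.8]), 81.7) 0.015
tray rim 984 (array([548.9, 248.8]), array([214.1, 321.1]), 88.1) 0.0359
tote rim 515 (array([ 509.3, -214.4]), array([200.6, 281.2]), 83.3) 0.0803
tote floor 7208 (array([ 515.6, -220.3]), array([275. , 341.9]), 89.5) 0.0046
box 457 (array([ 597. , -222.1]), array([79.4, 51.4]), 88.1) 0.0503
mug 166 (array([803.2, -40.5]), array([80.1, 80.3]), 66.9) 0.0899
torch 161 (array([ 425.9, -473.9]), array([31.9, 34. ]), 63.0) 0.1491
green 142 (array([642.2,  21.7]), array([61.5, 19.7]), 85.9) 0.0544
yellow 148 (array([484.1,  60.2]), array([18.5, 63.3]), 20.4) 0.0551
table [0.19048516 0.21207233 0.00458815] [ 0.29723084 -0.36574024 -0.00436999] far [0.56746221 0.47925309 0.09623758]
```

View pics/crop1.png

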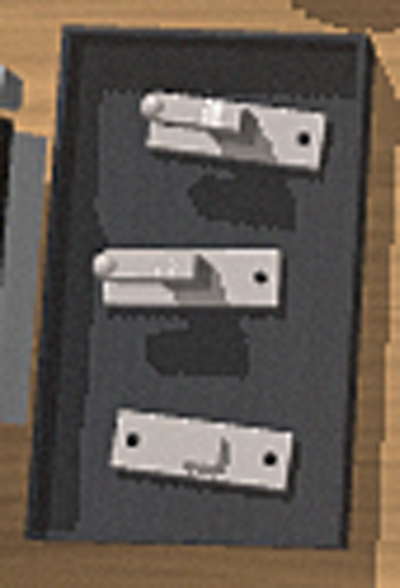

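The crop confirms it: the parts at top and middle have stems and lips (tops measured at about 0.061, expected 0.059), and the bottom one is only 15 mm high, so it is the stub. Both lips point towards world +y. Next I plan the moves.

```bash
cat > plan.py <<'E'
import sys,numpy as np
from scipy.spatial.transform import Rotation as Ro, Slerp
from rig import read_state
# usage: plan.py "x,y,z,yaw_deg_of_tool_y" ...  -> calls (shift 1=150mm, turn 1=180deg)
s=read_state(); p=np.array(s["tcp_pos"]); R=Ro.from_quat(s["ee_rot"])
print("t %.1f"%s["t"],p.round(4),"w %.4f"%s["gripper_width"],"F",np.round(s["wrist_force"],1),
 "yaw_y %.1f"%np.degrees(np.arctan2(*R.as_matrix()[[1,0],1])))
for a in sys.argv[1:]:
    x,y,z,w=map(float,a.split(",")); w=np.radians(w)
    ty=np.array([np.cos(w),np.sin(w),0]); tz=np.array([0,0,-1.]); T=Ro.from_matrix(np.stack([np.cross(ty,tz),ty,tz],1))
    q=np.array([x,y,z]); n=max(1,int(np.ceil(np.linalg.norm(q-p)/.15))); sl=Slerp([0,1],Ro.concatenate([R,T]))
    for i in range(n):
        A,B=sl(i/n),sl((i+1)/n); d=A.inv().apply((q-p)/n)
        t=(A.inv()*B).as_rotvec()
        print(" shift",(d/.15).round(3).tolist(),"turn",(t/np.pi).round(3).tolist(),"rows>=%.1f"%max(np.linalg.norm(d)/.05,np.degrees(np.linalg.norm(t))/8.59))
    p,R=q,T; print(" --")
E
python3 plan.py 0.648,0.223,0.16,-8 0.648,0.223,0.028,-8
```

```text
t 0.1 [0.2108 0.5073 0.2383] w 0.0852 F [-0.3  0.4  0.1] yaw_y 67.4
 shift [-0.855, -0.158, 0.131] turn [-0.0, 0.0, 0.105] rows>=2.6
 shift [-0.86, 0.127, 0.131] turn [-0.0, 0.0, 0.105] rows>=2.6
 shift [-0.773, 0.398, 0.13] turn [-0.0, 0.0, 0.105] rows>=2.6
 shift [-0.603, 0.626, 0.13] turn [-0.0, 0.0, 0.105] rows>=2.6
 --
 shift [0.0, 0.0, 0.88] turn [0.0, 0.0, 0.0] rows>=2.6
 --
```

Emit:
step_arm([
  [0.5, [-0.855, -0.158, 0.13], [0, 0, 0.105]],
  [0.5, [-0.855, -0.158, 0.13], [0, 0, 0.105]],
  [0.5, [-0.855, -0.158, 0.13], [0, 0, 0.105]],
  [0.5, [-0.855, -0.158, 0.13], [0, 0, 0.105]],
])

```text
t: 0.5
tcp_pos: [0.3263, 0.4312, 0.2186]
ee_rot: [0.359, 0.933, -0.002, 0.002]
wrist_force: [-0.7, -0.3, -0.4]
gripper_width: 0.0427
finger_force: 0.0
```

Emit:
step_arm([
  [0.5, [-0.86, 0.127, 0.13], [0, 0, 0.105]],
  [0.5, [-0.86, 0.127, 0.13], [0, 0, 0.105]],
  [0.5, [-0.86, 0.127, 0.13], [0, 0, 0.105]],
  [0.5, [-0.86, 0.127, 0.13], [0, 0, 0.105]],
])

```text
t: 0.9
tcp_pos: [0.4343, 0.3601, 0.1991]
ee_rot: [0.507, 0.862, -0.002, 0.002]
wrist_force: [0.1, -1.1, -0.2]
gripper_width: 0.0425
finger_force: 0.0
```

Emit:
step_arm([
  [0.5, [-0.773, 0.398, 0.13], [0, 0, 0.105]],
  [0.5, [-0.773, 0.398, 0.13], [0, 0, 0.105]],
  [0.5, [-0.773, 0.398, 0.13], [0, 0, 0.105]],
  [0.5, [-0.773, 0.398, 0.13], [0, 0, 0.105]],
])

```text
t: 1.3
tcp_pos: [0.5422, 0.2892, 0.1794]
ee_rot: [0.641, 0.768, -0.002, 0.002]
wrist_force: [0.1, -0.5, -0.3]
gripper_width: 0.0423
finger_force: 0.0
```

Emit:
step_arm([
  [0.5, [-0.6, 0.626, 0.13], [0, 0, 0.105]],
  [0.5, [-0.6, 0.626, 0.13], [0, 0, 0.105]],
  [0.5, [-0.6, 0.626, 0.13], [0, 0, 0.105]],
  [0.5, [-0.6, 0.626, 0.13], [0, 0, 0.105]],
  [0.5, [-0.6, 0.626, 0.13], [0, 0, 0.105]],
])

```text
t: 1.8
tcp_pos: [0.6469, 0.2251, 0.1604]
ee_rot: [0.755, 0.656, -0.001, -0.001]
wrist_force: [0.1, 0.1, -0.3]
gripper_width: 0.0425
finger_force: 0.0
```

```bash
python3 plan.py 0.648,0.223,0.08,-8 0.648,0.223,0.028,-8
```

```text
t 1.8 [0.6469 0.2251 0.1604] w 0.0425 F [ 0.1  0.1 -0.3] yaw_y -8.1
 shift [-0.013, 0.011, 0.536] turn [-0.001, -0.0, -0.0] rows>=1.6
 --
 shift [0.0, 0.0, 0.347] turn [0.0, 0.0, 0.0] rows>=1.0
 --
```

Emit:
step_arm([
  [0.5, [-0.013, 0.01, 0.3], [0, 0, 0]],
  [0.5, [-0.013, 0.01, 0.54], [0, 0, 0]],
  [0.5, [-0.013, 0.01, 0.7], [0, 0, 0]],
  [0.5, [-0.013, 0.01, 0.8], [0, 0, 0]],
  [0.5, [-0.013, 0.01, 0.88], [0, 0, 0]],
  [0.5, [-0.013, 0.01, 0.88], [0, 0, 0]],
  [0.5, [-0.013, 0.01, 0.88], [0, 0, 0]],
])

```text
t: 2.5
tcp_pos: [0.6498, 0.2222, 0.0306]
ee_rot: [0.755, 0.655, 0.001, 0.0]
wrist_force: [-0.4, -0.4, 0.3]
gripper_width: 0.0426
finger_force: 0.0
```

Emit:
step_arm([
  [0, [0, 0, 0], [0, 0, 0]],
  [0, [0, 0, 0], [0, 0, 0]],
  [0, [0, 0, 0], [0, 0, 0]],
  [0, [0, 0, 0], [0, 0, 0]],
  [0, [0, 0, 0], [0, 0, 0]],
  [0, [0, 0, 0], [0, 0, 0]],
])

```text
t: 3.1
tcp_pos: [0.6503, 0.2218, 0.0311]
ee_rot: [0.756, 0.655, 0.001, 0.0]
wrist_force: [0.2, 0.2, 6.6]
gripper_width: 0.0179
finger_force: 59.4
```

Emit:
step_arm([
  [0, [0, 0, -0.25], [0, 0, 0]],
  [0, [0, 0, -0.5], [0, 0, 0]],
  [0, [0, 0, -0.75], [0, 0, 0]],
  [0, [0, 0, -0.85], [0, 0, 0]],
  [0, [0, 0, -0.85], [0, 0, 0]],
])

```text
t: 3.6
tcp_pos: [0.6507, 0.2216, 0.1593]
ee_rot: [0.756, 0.655, 0.002, 0.001]
wrist_force: [0.4, -0.6, -1.2]
gripper_width: 0.0173
finger_force: 58.8
```

```bash
python3 - <<'E'
from rig import *
import cv2
f=grab_frame("side"); cv2.imwrite("pics/l1.png",cv2.resize(f["color"][60:220,150:400,::-1],None,fx=3,fy=3))
E
python3 plan.py 0.42,-0.203,0.16,-6.7
```

```text
t 3.6 [0.6492 0.2213 0.1565] w 0.0172 F [-1.1  0.1 -1.9] yaw_y -8.2
 shift [-0.754, -0.278, -0.006] turn [0.0, -0.0, -0.002] rows>=2.4
 shift [-0.752, -0.282, -0.006] turn [0.0, -0.0, -0.002] rows>=2.4
 shift [-0.751, -0.287, -0.006] turn [0.0, -0.0, -0.002] rows>=2.4
 shift [-0.749, -0.292, -0.006] turn [0.0, -0.0, -0.002] rows>=2.4
 --
```

View pics/l1.png

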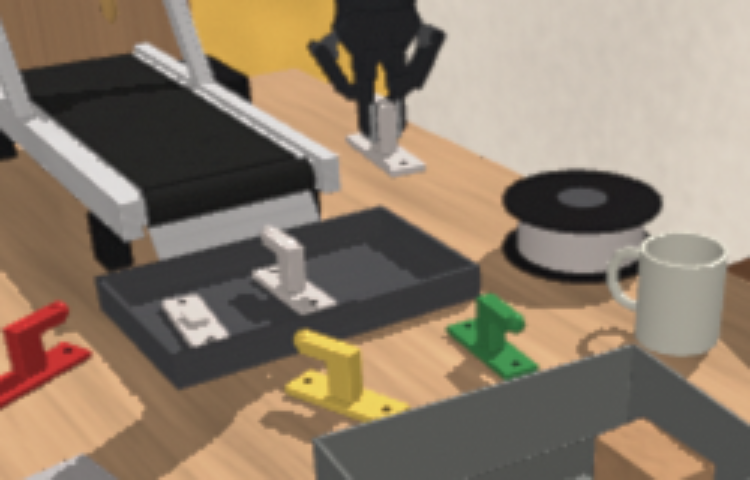

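The hook hangs level in the gripper at (385,150) in the crop. The other hook and the stub are undisturbed. I carry it to the tote.

Emit:
step_arm([
  [0, [-0.25, -0.09, 0], [0, 0, 0]],
  [0, [-0.5, -0.19, 0], [0, 0, 0]],
  [0, [-0.754, -0.278, 0], [0, 0, -0.002]],
])

```text
t: 3.95
tcp_pos: [0.5886, 0.1143, 0.1529]
ee_rot: [0.753, 0.658, -0.003, -0.001]
wrist_force: [-0.1, -0.1, -0.7]
gripper_width: 0.0171
finger_force: 59.0
```

Emit:
step_arm([
  [0, [-0.25, -0.09, 0], [0, 0, 0]],
  [0, [-0.5, -0.19, 0], [0, 0, 0]],
  [0, [-0.752, -0.282, 0], [0, 0, -0.002]],
])

```text
t: 4.25
tcp_pos: [0.5312, 0.0083, 0.1536]
ee_rot: [0.751, 0.66, -0.003, -0.002]
wrist_force: [1.5, -0.5, -0.2]
gripper_width: 0.0176
finger_force: 59.0
```

Emit:
step_arm([
  [0, [-0.25, -0.09, 0], [0, 0, 0]],
  [0, [-0.5, -0.19, 0], [0, 0, 0]],
  [0, [-0.75, -0.287, 0], [0, 0, -0.002]],
])

```text
t: 4.55
tcp_pos: [0.4741, -0.0973, 0.1539]
ee_rot: [0.749, 0.662, -0.002, -0.002]
wrist_force: [-0.1, -0.7, -1.8]
gripper_width: 0.0177
finger_force: 59.0
```

Emit:
step_arm([
  [0, [-0.25, -0.1, 0], [0, 0, 0]],
  [0, [-0.5, -0.2, 0], [0, 0, 0]],
  [0, [-0.7, -0.28, 0], [0, 0, -0.002]],
  [0, [-0.75, -0.292, 0], [0, 0, -0.002]],
  [0, [-0.75, -0.292, 0], [0, 0, -0.002]],
  [0, [-0.75, -0.292, 0], [0, 0, -0.002]],
])

```text
t: 5.15
tcp_pos: [0.42, -0.2009, 0.1554]
ee_rot: [0.747, 0.665, -0.0, -0.001]
wrist_force: [1.0, 0.7, -0.9]
gripper_width: 0.0174
finger_force: 59.0
```

```bash
python3 plan.py 0.42,-0.203,0.032,-6.7
```

```text
t 5.2 [ 0.42   -0.2009  0.1554] w 0.0174 F [ 1.   0.7 -0.9] yaw_y -6.6
 shift [-0.015, 0.004, 0.823] turn [-0.001, -0.0, 0.0] rows>=2.5
 --
```

Emit:
step_arm([
  [0, [-0.015, 0, 0.25], [0, 0, 0]],
  [0, [-0.015, 0, 0.5], [0, 0, 0]],
  [0, [-0.015, 0, 0.65], [0, 0, 0]],
  [0, [-0.015, 0, 0.74], [0, 0, 0]],
  [0, [-0.015, 0, 0.79], [0, 0, 0]],
  [0, [-0.015, 0, 0.82], [0, 0, 0]],
  [0, [-0.015, 0, 0.82], [0, 0, 0]],
  [0, [-0.015, 0, 0.82], [0, 0, 0]],
])

```text
t: 5.95
tcp_pos: [0.4206, -0.2051, 0.0344]
ee_rot: [0.747, 0.665, 0.0, 0.001]
wrist_force: [-0.4, 0.5, -1.3]
gripper_width: 0.0173
finger_force: 59.1
```

No contact yet; I lower a few mm more.

Emit:
step_arm([
  [0, [0, 0, 0.01], [0, 0, 0]],
  [0, [0, 0, 0.02], [0, 0, 0]],
  [0, [0, 0, 0.025], [0, 0, 0]],
  [0, [0, 0, 0.025], [0, 0, 0]],
])

```text
t: 6.35
tcp_pos: [0.4197, -0.2051, 0.0301]
ee_rot: [0.747, 0.664, 0.0, 0.0]
wrist_force: [0.0, 0.4, -1.0]
gripper_width: 0.0171
finger_force: 59.1
```

Emit:
step_arm([
  [0, [0, 0, 0.007], [0, 0, 0]],
  [0, [0, 0, 0.013], [0, 0, 0]],
  [0, [0, 0, 0.013], [0, 0, 0]],
])

```text
t: 6.65
tcp_pos: [0.4197, -0.2051, 0.03]
ee_rot: [0.747, 0.664, 0.001, -0.0]
wrist_force: [-4.7, 1.9, 15.9]
gripper_width: 0.0172
finger_force: 61.6
```

Contact (16 N). I open to a partial width and retreat upwards.

Emit:
step_arm([
  [0.45, [0, 0, -0.005], [0, 0, 0]],
  [0.45, [0, 0, -0.005], [0, 0, 0]],
  [0.45, [0, 0, -0.005], [0, 0, 0]],
  [0.45, [0, 0, -0.2], [0, 0, 0]],
  [0.45, [0, 0, -0.5], [0, 0, 0]],
  [0.45, [0, 0, -0.85], [0, 0, 0]],
  [0.45, [0, 0, -0.85], [0, 0, 0]],
])

```text
t: 7.35
tcp_pos: [0.4241, -0.2079, 0.1619]
ee_rot: [0.747, 0.664, 0.003, 0.006]
wrist_force: [1.5, -1.1, -0.5]
gripper_width: 0.0383
finger_force: 0.0
```

```bash
python3 plan.py 0.5555,0.249,0.16,-0.6
```

```text
t 7.3 [ 0.4241 -0.2079  0.1619] w 0.0383 F [ 1.5 -1.1 -0.5] yaw_y -6.7
 shift [0.782, 0.128, 0.003] turn [0.001, 0.0, -0.009] rows>=2.4
 shift [0.778, 0.149, 0.003] turn [0.001, 0.0, -0.009] rows>=2.4
 shift [0.774, 0.17, 0.003] turn [0.001, 0.0, -0.009] rows>=2.4
 shift [0.769, 0.191, 0.003] turn [0.001, 0.0, -0.009] rows>=2.4
 --
```

Emit:
step_arm([
  [0.5, [0.782, 0.128, 0], [0, 0, -0.009]],
  [0.5, [0.782, 0.128, 0], [0, 0, -0.009]],
  [0.5, [0.782, 0.128, 0], [0, 0, -0.009]],
])

```text
t: 7.65
tcp_pos: [0.4535, -0.0849, 0.1552]
ee_rot: [0.735, 0.678, 0.001, -0.001]
wrist_force: [0.3, -0.0, -0.5]
gripper_width: 0.0425
finger_force: 0.0
```

Emit:
step_arm([
  [0.5, [0.778, 0.149, 0], [0, 0, -0.009]],
  [0.5, [0.778, 0.149, 0], [0, 0, -0.009]],
  [0.5, [0.778, 0.149, 0], [0, 0, -0.009]],
])

```text
t: 7.95
tcp_pos: [0.4857, 0.0301, 0.155]
ee_rot: [0.725, 0.688, 0.001, -0.001]
wrist_force: [-0.2, 0.6, -0.8]
gripper_width: 0.0428
finger_force: 0.0
```

Emit:
step_arm([
  [0.5, [0.774, 0.17, 0], [0, 0, -0.009]],
  [0.5, [0.774, 0.17, 0], [0, 0, -0.009]],
  [0.5, [0.774, 0.17, 0], [0, 0, -0.009]],
])

```text
t: 8.25
tcp_pos: [0.5176, 0.1449, 0.1549]
ee_rot: [0.716, 0.698, 0.001, -0.001]
wrist_force: [0.2, 0.3, -1.1]
gripper_width: 0.0432
finger_force: 0.0
```

Emit:
step_arm([
  [0.5, [0.77, 0.19, 0], [0, 0, -0.009]],
  [0.5, [0.77, 0.19, 0], [0, 0, -0.009]],
  [0.5, [0.77, 0.19, 0], [0, 0, -0.009]],
  [0.5, [0.77, 0.19, 0], [0, 0, -0.009]],
  [0.5, [0.77, 0.19, 0], [0, 0, -0.009]],
])

```text
t: 8.75
tcp_pos: [0.5496, 0.2509, 0.1548]
ee_rot: [0.709, 0.706, -0.001, 0.0]
wrist_force: [-0.3, -0.8, 0.3]
gripper_width: 0.0428
finger_force: 0.0
```

```bash
python3 - <<'E'
from rig import *
from h import *
f=grab_frame("top"); W=cloud(f)
cv2.imwrite("pics/t2.png",cv2.resize(f["color"][140:290,150:410,::-1],None,fx=3,fy=3))
def reg(name,r0,r1,c0,c1,lo,hi,wh=0):
    p=W[r0:r1,c0:c1].reshape(-1,3);c=f["color"][r0:r1,c0:c1].reshape(-1,3).min(-1);p=p[(p[:,2]>lo)&(p[:,2]<hi)&(c>=wh)];print(name,len(p),rect(p),np.median(p[:,2]).round(4))
reg("tote",160,280,303,395,.073,.086)
reg("box",175,200,333,370,.042,.056)
reg("hook top",205,265,318,378,.045,.066,130)
reg("hook plate",205,265,318,378,.009,.018,130)
E
python3 plan.py 0.5555,0.249,0.028,-0.6
```

```text
tote 510 (array([ 508.2, -214.1]), array([200.2, 281.4]), 83.3) 0.0803
box 468 (array([ 596.6, -222.2]), array([79.5, 51.2]), 88.2) 0.05
hook top 123 (array([ 422.8, -187. ]), array([60.7, 17. ]), 82.7) 0.0592
hook plate 211 (array([ 420.2, -205.2]), array([108.8,  34.6]), 83.3) 0.0134
t 8.8 [0.5499 0.2497 0.1551] w 0.0430 F [-0.1  0.4  1. ] yaw_y -0.4
 shift [-0.002, 0.038, 0.847] turn [-0.0, 0.001, 0.001] rows>=2.5
 --
```

View pics/t2.png

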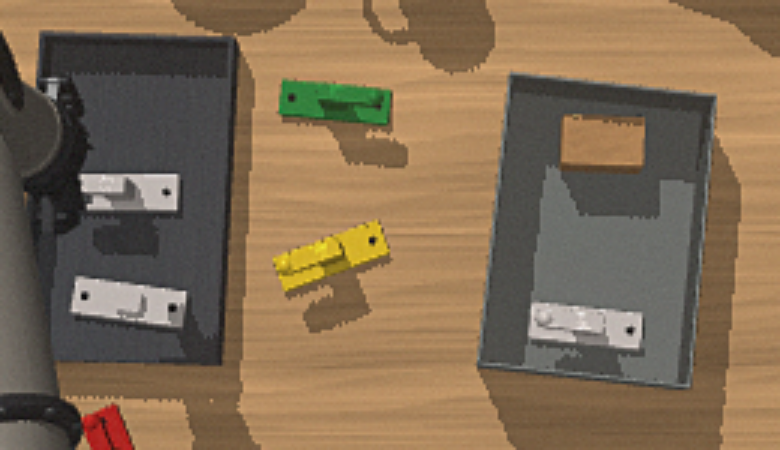

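The first hook stands flat in the tote at (585,325): plate top 0.013, hook top 0.059. The tote and the screw box have not moved. Now for hook two.

Emit:
step_arm([
  [0.5, [0, 0.038, 0.3], [0, 0, 0]],
  [0.5, [0, 0.038, 0.54], [0, 0, 0]],
  [0.5, [0, 0.038, 0.7], [0, 0, 0]],
  [0.5, [0, 0.038, 0.78], [0, 0, 0]],
  [0.5, [0, 0.038, 0.83], [0, 0, 0]],
  [0.5, [0, 0.038, 0.83], [0, 0, 0]],
  [0.5, [0, 0.038, 0.83], [0, 0, 0]],
])

```text
t: 9.5
tcp_pos: [0.5568, 0.2522, 0.0326]
ee_rot: [0.709, 0.705, 0.001, 0.001]
wrist_force: [-0.0, 0.4, 0.3]
gripper_width: 0.0427
finger_force: 0.0
```

Emit:
step_arm([
  [0, [0, 0, 0], [0, 0, 0]],
  [0, [0, 0, 0], [0, 0, 0]],
  [0, [0, 0, 0], [0, 0, 0]],
  [0, [0, 0, 0], [0, 0, 0]],
  [0, [0, 0, 0], [0, 0, 0]],
  [0, [0, 0, 0], [0, 0, 0]],
])

```text
t: 10.1
tcp_pos: [0.5565, 0.2528, 0.0326]
ee_rot: [0.709, 0.706, 0.001, 0.0]
wrist_force: [-1.5, 0.3, 6.8]
gripper_width: 0.0176
finger_force: 59.6
```

Emit:
step_arm([
  [0, [0, 0, -0.25], [0, 0, 0]],
  [0, [0, 0, -0.5], [0, 0, 0]],
  [0, [0, 0, -0.75], [0, 0, 0]],
  [0, [0, 0, -0.85], [0, 0, 0]],
  [0, [0, 0, -0.85], [0, 0, 0]],
  [0, [0, 0, -0.85], [0, 0, 0]],
])

```text
t: 10.7
tcp_pos: [0.5548, 0.252, 0.1575]
ee_rot: [0.709, 0.706, -0.001, -0.0]
wrist_force: [-0.8, -0.4, -1.4]
gripper_width: 0.0174
finger_force: 58.9
```

```bash
python3 - <<'E'
from rig import *
import cv2
f=grab_frame("side"); cv2.imwrite("pics/l2.png",cv2.resize(f["color"][60:220,150:400,::-1],None,fx=3,fy=3))
E
python3 plan.py 0.478,-0.208,0.16,-6.7
```

```text
t 10.8 [0.5542 0.2518 0.1566] w 0.0173 F [-0.4  0.3 -1.2] yaw_y -0.2
 shift [-0.767, -0.124, -0.004] turn [-0.0, 0.0, 0.009] rows>=2.3
 shift [-0.77, -0.102, -0.005] turn [-0.0, 0.0, 0.009] rows>=2.3
 shift [-0.773, -0.08, -0.005] turn [-0.0, 0.0, 0.009] rows>=2.3
 shift [-0.775, -0.059, -0.005] turn [-0.0, 0.0, 0.009] rows>=2.3
 --
```

View pics/l2.png

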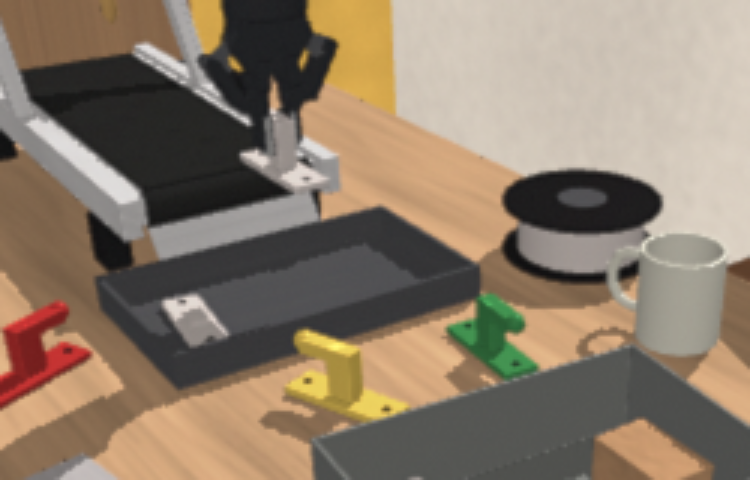

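The second hook hangs level at (285,150) in the crop, and the stub is still in the tray at (195,318). I carry it over.

Emit:
step_arm([
  [0, [-0.25, -0.04, 0], [0, 0, 0]],
  [0, [-0.51, -0.08, 0], [0, 0, 0]],
  [0, [-0.767, -0.124, 0], [0, 0, 0.009]],
])

```text
t: 11.05
tcp_pos: [0.5347, 0.1357, 0.1561]
ee_rot: [0.718, 0.696, -0.002, -0.001]
wrist_force: [0.8, -1.4, -0.4]
gripper_width: 0.0176
finger_force: 58.9
```

Emit:
step_arm([
  [0, [-0.25, -0.03, 0], [0, 0, 0]],
  [0, [-0.51, -0.07, 0], [0, 0, 0]],
  [0, [-0.77, -0.102, 0], [0, 0, 0.009]],
])

```text
t: 11.35
tcp_pos: [0.5153, 0.0209, 0.1565]
ee_rot: [0.728, 0.685, -0.002, -0.001]
wrist_force: [0.9, -0.6, -1.7]
gripper_width: 0.017
finger_force: 58.9
```

Emit:
step_arm([
  [0, [-0.25, -0.03, 0], [0, 0, 0]],
  [0, [-0.51, -0.06, 0], [0, 0, 0]],
  [0, [-0.773, -0.08, 0], [0, 0, 0.009]],
])

```text
t: 11.65
tcp_pos: [0.4964, -0.0936, 0.1566]
ee_rot: [0.738, 0.675, -0.001, -0.002]
wrist_force: [0.0, -0.2, -1.7]
gripper_width: 0.0171
finger_force: 58.9
```

Emit:
step_arm([
  [0, [-0.25, -0.02, 0], [0, 0, 0]],
  [0, [-0.51, -0.04, 0], [0, 0, 0]],
  [0, [-0.72, -0.055, 0], [0, 0, 0.009]],
  [0, [-0.775, -0.06, 0], [0, 0, 0.009]],
  [0, [-0.775, -0.06, 0], [0, 0, 0.009]],
  [0, [-0.775, -0.06, 0], [0, 0, 0.009]],
])

```text
t: 12.25
tcp_pos: [0.479, -0.2056, 0.1573]
ee_rot: [0.747, 0.665, -0.0, -0.002]
wrist_force: [0.7, 1.1, -1.4]
gripper_width: 0.0175
finger_force: 58.9
```

```bash
python3 plan.py 0.478,-0.208,0.034,-6.7
```

```text
t 12.2 [ 0.479  -0.2056  0.1573] w 0.0175 F [ 0.7  1.1 -1.4] yaw_y -6.6
 shift [-0.019, -0.003, 0.822] turn [-0.001, -0.001, 0.0] rows>=2.5
 --
```

Emit:
step_arm([
  [0, [-0.015, 0, 0.25], [0, 0, 0]],
  [0, [-0.015, 0, 0.5], [0, 0, 0]],
  [0, [-0.015, 0, 0.65], [0, 0, 0]],
  [0, [-0.015, 0, 0.74], [0, 0, 0]],
  [0, [-0.015, 0, 0.79], [0, 0, 0]],
  [0, [-0.015, 0, 0.82], [0, 0, 0]],
  [0, [-0.015, 0, 0.82], [0, 0, 0]],
  [0, [-0.015, 0, 0.82], [0, 0, 0]],
])

```text
t: 13.05
tcp_pos: [0.4799, -0.2103, 0.0366]
ee_rot: [0.747, 0.665, 0.001, 0.001]
wrist_force: [0.0, 0.1, -1.5]
gripper_width: 0.0173
finger_force: 59.0
```

Emit:
step_arm([
  [0, [0, 0, 0.005], [0, 0, 0]],
  [0, [0, 0, 0.01], [0, 0, 0]],
  [0, [0, 0, 0.014], [0, 0, 0]],
  [0, [0, 0, 0.014], [0, 0, 0]],
])

```text
t: 13.45
tcp_pos: [0.4789, -0.2099, 0.0335]
ee_rot: [0.747, 0.664, 0.0, -0.0]
wrist_force: [-0.0, -0.6, -1.1]
gripper_width: 0.0175
finger_force: 59.0
```

Emit:
step_arm([
  [0, [0, 0, 0.005], [0, 0, 0]],
  [0, [0, 0, 0.009], [0, 0, 0]],
  [0, [0, 0, 0.009], [0, 0, 0]],
])

```text
t: 13.75
tcp_pos: [0.4788, -0.2099, 0.032]
ee_rot: [0.747, 0.664, -0.0, -0.0]
wrist_force: [0.0, -0.5, -1.3]
gripper_width: 0.0173
finger_force: 59.0
```

Emit:
step_arm([
  [0, [0, 0, 0.004], [0, 0, 0]],
  [0, [0, 0, 0.007], [0, 0, 0]],
  [0, [0, 0, 0.007], [0, 0, 0]],
])

```text
t: 14.05
tcp_pos: [0.479, -0.21, 0.0315]
ee_rot: [0.747, 0.664, 0.0, 0.0]
wrist_force: [-1.5, 0.2, 3.5]
gripper_width: 0.0174
finger_force: 59.8
```

Contact. I release and retreat clear of the view.

Emit:
step_arm([
  [0.45, [0, 0, 0], [0, 0, 0]],
  [0.45, [0, 0, 0], [0, 0, 0]],
  [0.45, [0, 0, 0], [0, 0, 0]],
  [0.45, [0, 0, -0.2], [0, 0, 0]],
  [0.45, [0, 0, -0.5], [0, 0, 0]],
  [0.45, [0, 0, -0.85], [0, 0, 0]],
  [0.45, [0, 0, -1], [0, 0, 0]],
  [0.45, [0, 0, -1], [0, 0, 0]],
])

```text
t: 14.85
tcp_pos: [0.4819, -0.2117, 0.1858]
ee_rot: [0.747, 0.664, 0.003, 0.004]
wrist_force: [0.9, -0.7, -0.0]
gripper_width: 0.0383
finger_force: 0.0
```

Emit:
step_arm([
  [0.45, [0.95, 0, -0.2], [0, 0, 0]],
  [0.45, [0.95, 0, -0.2], [0, 0, 0]],
  [0.45, [0.95, 0, -0.2], [0, 0, 0]],
  [0.45, [0.95, 0, -0.2], [0, 0, 0]],
])

```text
t: 15.25
tcp_pos: [0.4969, -0.0588, 0.2106]
ee_rot: [0.743, 0.67, 0.002, -0.002]
wrist_force: [0.5, -0.9, 0.1]
gripper_width: 0.0387
finger_force: 0.0
```

Emit:
step_arm([
  [0.45, [0.95, 0, 0], [0, 0, 0]],
  [0.45, [0.95, 0, 0], [0, 0, 0]],
  [0.45, [0.95, 0, 0], [0, 0, 0]],
  [0.45, [0.95, 0, 0], [0, 0, 0]],
  [0.45, [0.95, 0, 0], [0, 0, 0]],
  [0.45, [0.95, 0, 0], [0, 0, 0]],
])

```text
t: 15.85
tcp_pos: [0.5119, 0.0709, 0.2103]
ee_rot: [0.748, 0.663, -0.001, 0.0]
wrist_force: [0.3, 0.8, -0.2]
gripper_width: 0.0382
finger_force: 0.0
```

Run:
```python
from rig import *
from h import *
f=grab_frame("top"); W=cloud(f)
cv2.imwrite("pics/t3.png",cv2.resize(f["color"][90:290,150:470,::-1],None,fx=2.4,fy=2.4))
def reg(name,r0,r1,c0,c1,lo,hi,wh=0):
    p=W[r0:r1,c0:c1].reshape(-1,3);c=f["color"][r0:r1,c0:c1].reshape(-1,3).min(-1);p=p[(p[:,2]>lo)&(p[:,2]<hi)&(c>=wh)];print(name,len(p),rect(p),np.median(p[:,2]).round(4))
reg("tote",160,280,303,395,.073,.086)
reg("box",175,200,333,370,.042,.056)
for a,b in((205,234),(236,265)):
    reg("hook top",a,b,318,378,.045,.066,130); reg("hook plate",a,b,318,378,.009,.018,130)
reg("mug",95,135,270,305,.08,.1)
reg("torch",225,260,420,460,.12,.16)
s=read_state();print(s["t"],s["tcp_pos"],s["wrist_force"],s["finger_force"])
```

```text
tote 513 (array([ 508.3, -214.4]), array([200.7, 281.7]), 83.2) 0.0805
box 458 (array([ 595.9, -222.2]), array([79.5, 51.6]), 88.9) 0.0499
hook top 118 (array([ 482.5, -196.6]), array([61.4, 17.1]), 83.0) 0.0595
hook plate 181 (array([ 479.9, -214.6]), array([109. ,  34.8]), 83.4) 0.0132
hook top 119 (array([ 422.6, -187.2]), array([61. , 17.1]), 83.8) 0.059
hook plate 177 (array([ 419.9, -204.9]), array([109.1,  34.9]), 83.0) 0.0132
mug 174 (array([803.1, -40.4]), array([79.2, 80.7]), 67.3) 0.0891
torch 158 (array([ 425.5, -473.8]), array([33.2, 32.3]), 87.2) 0.15
15.9 [0.51199973 0.07066723 0.2105949 ] [ 0.08674247 -0.4235588   0.27614665] 0.0
```

View pics/t3.png

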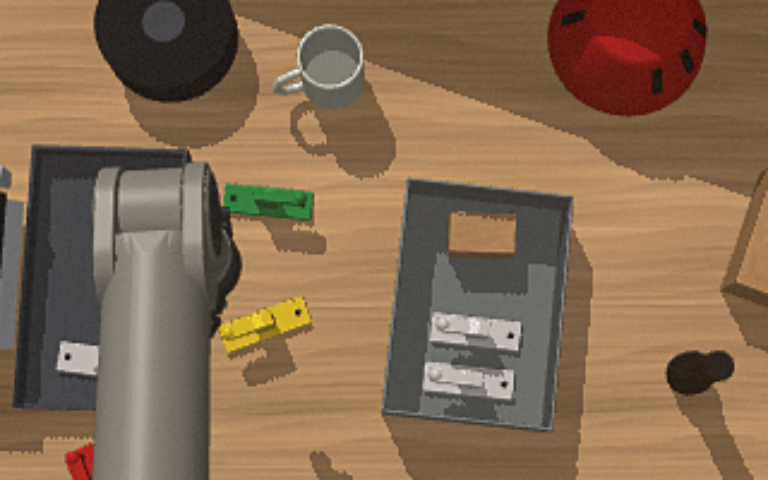

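Both hooks stand flat in the tote at (475,332) and (470,380), plate tops 0.013 and hook tops 0.059. The stub is in the tray at (78,357), and the tote, screw box, mug and torch have not moved. The arm is clear, so I hand the job in.

```bash
python3 -c "
from rig import *
print(job_done())"
```

```text
the job is handed in; nothing more can be done
None
```

Both finished coat hooks stand flat on the tote floor, the stub is still in the tray, the tote, screw box, mug and torch are where they were, and the job was handed in at about 16 s.

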